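Set the analyser of a polarised-light viewing box

TASK

Get the polarised-light viewing box ready for looking at the green specimen: push the specimen slide by its upright plate all the way into the box until it stops, and push the lever of the analyser ring on top round its arc until the lever's hairline lies on the red index. Only push, gently, with the fingertips: leave the specimen lying in its nest, do not move the red index, and leave the other things on the bench alone. Stand clear at the end.

Things in the scene. Friction and masses are not known exactly. Their poses are not given: they have to be found in the camera images.
- viewer: Polarised-light viewing box, fixed to the bench: grey sheet-metal box 150 x 150 mm, top at z = 72 mm, with a round window and the analyser ring on top. Origin on the bench under the centre of the window. Its own x points away from the robot and its y to the robot's left when it stands square (it may be turned about the vertical by up to 0.35). The slide comes out of its +y side, over a 70 mm wide, 17 mm high apron that reaches to y = 204 mm; the lever moves over its -x side.
- window (a point): Centre of the window, 75 mm above the bench: the axis of the analyser ring. The ring around it is 110 mm across and 16 mm thick (top 91 mm above the bench).
- analyser (a joint): Turn of the analyser ring and its lever, rad: 0 to 1.70 between hard stops; it stays where it is left (friction about 2.4 N at the lever's pin). At value a the lever points from the window's centre in the direction (cos b, sin b) of the viewer's x and y, with b = pi + 0.75 - a; so growing values turn it clockwise seen from above, from the robot's right to its left.
- lever_pin (a point): Top centre of the black upright pin at the end of the lever, 82 mm from the ring's axis, 122 mm above the bench. The pin is 10 mm thick from 90 to 113 mm above the bench and has a 13 mm head on top. Nothing near it is higher than the 92 mm of the lever's flat aluminium frame. The point's x axis points along the lever, away from the ring's axis. The lever's hairline lies on this line, in the 12 mm window of the frame.
- index (a joint): Where the red index stands, rad, on the same scale and with the same zero as joint analyser: hairline and index agree when both values are equal. It can be knocked along (friction about 5 N) but shall stay.
- red_index (a point): Top of the red index, an 18 x 13 mm plastic rider 5 mm high clipped to the edge of the black graduated flange (radius 75 mm), with a 4.5 mm wide nose pointing at the ring; 73.5 mm from the ring's axis, 80 mm above the bench. The lever's frame passes over it. The point's x axis points away from the ring's axis.
- slide (a joint): How far the specimen slide is pushed in, m: 0 fully out (the start), 0.105 at its inner stop. It moves along the viewer's -y and has about 2 N of friction.
- push_pad (a point): Centre of the rubber pad on the outer face of the slide's upright push plate, on the viewer's +y side; push it along the viewer's -y. 40 mm above the bench. The plate is 60 mm wide (along the viewer's x), 8.5 mm thick, and stands from 9 to 61 mm above the bench; the pad is 48 mm wide and reaches from 23 to 57 mm. With the slide home it stands 45 mm outside the box.
- specimen: Green cylindrical resin mount, 30 mm across and 19 mm high, lying loose in the square nest (6 mm high walls) of the slide; origin at the centre of its underside, 13 mm above the bench. It travels under the window with the slide.
- specimen_red: Bystander: red cylindrical resin mount, 30 mm across, 19 mm high; origin at the centre of its underside.
- specimen_black: Bystander: black cylindrical resin mount, 30 mm across, 19 mm high; origin at the centre of its underside.
- tweezers: Bystander: steel tweezers lying on the bench behind the box, 130 mm long, 10 mm high; origin at the centre of the underside.
- dropper: Bystander: amber dropper bottle with a black teat, 33 mm across, 102 mm high, standing behind the box; origin at the centre of its underside.
There are look-alikes about, which are no part of the job. What is shaped like the specimen but orange or yellow is not meant.

How it is judged:
By the outcome, as a careful person would: the job done as asked, in the order asked, and still so for the second after the job is handed in, with the robot touching nothing.
It also fails if it takes over 45 s, if anything falls off the work surface, if the arm or the gripper's body presses on something with over 40 N, if the wrist force passes 120 N, or if a joint passes its speed limit or range.

ROBOT

A 6-joint arm with a two-finger parallel gripper is mounted at the origin on a cart in front of the work surface, level with it; the furniture and walls round the work are solid. World frame = base frame: x ahead of the robot, y to its left, z up, the work surface at z = 0. Lengths are in m, angles in rad, forces in N, time in s.
With the tool pointing down it reaches from about 0.3 to 0.875 m from the base axis. Payload 4.2 kg.
Tool frame: the origin (TCP) lies midway between the tips of the shut fingers; the grasp point (between the pads) lies 19 mm behind it; z points along the fingers, y is the direction in which the jaws open and shut (so a half turn about z gives the same grasp; the last joint's range is limited). The gripper opens to 85 mm and grips with 20 to 120 N. Pads are 22 mm wide; open, the fingers measure 114 mm over their backs; the gripper's body (76 mm by 85 mm) begins 54 mm behind the grasp point. The pads swing forward as they close: fully open they stand 13 mm farther back than shut.
Start: joints at [-1.172, 0.32, 1.565, -0, 1.257, -0.02], TCP at [0.234, -0.525, 0.231] pointing down, gripper open.
Joint ranges: [-3.11, 3.11], [-0.84, 2.01], [0.21, 2.61], [-1.34, 4.49], [0.05, 2.63], [-2.56, 2.56]. Speed limits (rad/s): [2.57, 2.57, 3.14, 3.14, 3.14, 3.14].

INTERFACE

Orientations are given as a unit quaternion [x, y, z, w].
In Python, from cell import r gives the robot as it stands.
- The arm moves only by the shell command python3 -m handwheel 'ROWS' [FORCE]. ROWS is JSON, a list that holds one entry, the list of rows, each a list of 5 numbers: the opening, from 0 (shut) to 1 (fully open), then the shift along the tool's x, y, z in cm, then the turn about the tool's z in degrees. A call has 1 to 20 rows; each row is the pose to reach, as a shift and turn from the pose measured when the call began, along the tool's axes at that moment; what a row does not reach only later rows make up. A row lasts 1/12 s, in which the tool goes at most 41.7 mm and 7.16 degrees, less where a joint would pass 70% of its speed; a pose out of reach is approached as far as the arm can. A call with a gripper value outside its range is refused whole. The fingers move at their own pace and stop on an object; FORCE is the grip in N (left out, the last holds). Time passes only in rows, so rows that repeat a pose let the fingers close. It gives the time, the measured TCP pose, the force and the opening at its end, in the units of the state.
- r.sense(): the state, without advancing time (a new reading comes with each control period).
- r.capture(name): name is "side" or "top"; returns the picture (384x512x3 uint8, blue, green, red); there is no depth.
- r.camera_params(name): a dict with "K" (3x3 intrinsics, pixels), "R" (3x3) and "t" (3): a world point X has camera coordinates R X + t. Camera axes: x right, y down, z forward; pixel columns grow to the right and rows downward; lengths in m; the calibration is good to about 2 mm. A picture is of the moment at which its call begins. camera_params takes no time and is no camera call.
- r.job_done(): hands the job in, once; it reports no verdict.
The state is a dict: "clock": time; "joint_pos": joint angles; "qvel": joint speeds; "tau": joint torques, N m; "eef_pos": TCP position; "tcp_rot": TCP orientation; "force": force on the tool from outside, world axes, zero at the start; "wrist_torque": the same for the moment, N m; "finger_gap": finger opening in m.
Only numpy, scipy, OpenCV 4.12 (cv2) and the standard library are available. Lean on these libraries where they do the work, as an engineer would, in place of code of your own. Each camera call takes 0.05 s, during which the arm holds its last target.

## Working session

There is one attempt and no reset: what is moved stays moved. The work goes in short steps, Python scripts to look and compute and a shell command to move; the robot and the scene stay as the last step left them, time stands still between calls to the robot, and variables do not carry over. Pictures are saved under pics/ and viewed, and the job is handed in when it is done.

```bash
ls; mkdir -p pics
python3 - <<'E'
from cell import r
import cv2
for n in("side","top"):
    cv2.imwrite(f"pics/{n}0.png",r.capture(n)); p=r.camera_params(n);print(n,p)
s=r.sense();print({k:s[k] for k in("clock","eef_pos","tcp_rot","force","finger_gap")})
E
```

```text
pics
side {'K': array([[350.51488797,   0.        , 248.58110757],
       [  0.        , 350.51488797, 193.32272768],
       [  0.        ,   0.        ,   1.        ]]), 'R': array([[-0.98575183, -0.16740261,  0.01642237],
       [-0.10755952,  0.55226501, -0.82670086],
       [ 0.12932239, -0.81668827, -0.56240199]]), 't': array([0.57920916, 0.10353033, 0.8973021 ])}
top {'K': array([[425.85373376,   0.        , 257.07186715],
       [  0.        , 425.85373376, 191.88345226],
       [  0.        ,   0.        ,   1.        ]]), 'R': array([[ 0.01334129, -0.99921141,  0.03739743],
       [-0.98690742, -0.01917072, -0.16014441],
       [ 0.16073506, -0.03477127, -0.98638491]]), 't': array([0.06784479, 0.58462711, 1.02845285])}
{'clock': 0.1, 'eef_pos': array([ 0.2336847 , -0.52493524,  0.23058204]), 'tcp_rot': array([ 9.78153679e-01,  2.07881704e-01, -1.35318997e-04, -7.47928194e-04]), 'force': array([-0.47337607,  0.46884378, -0.00914373]), 'finger_gap': 0.08534250359650453}
```

View pics/side0.png

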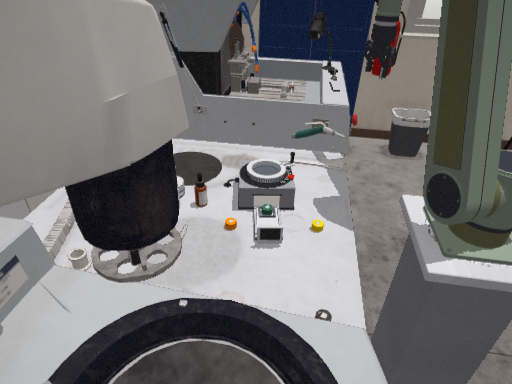

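View pics/top0.png

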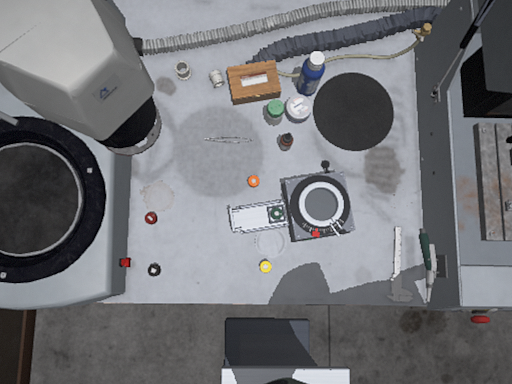

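The top view shows the box at about (318,205), the slide out to the left with its plate near (232,220), the lever near (338,228) and the red index near (316,233). I'll zoom in.

Run:
```python
import cv2
t=cv2.imread("pics/top0.png")[150:260,220:370];cv2.imwrite("pics/t0c.png",cv2.resize(t,None,fx=5,fy=5,interpolation=cv2.INTER_CUBIC))
t=cv2.imread("pics/side0.png")[140:250,215:335];cv2.imwrite("pics/s0c.png",cv2.resize(t,None,fx=5,fy=5,interpolation=cv2.INTER_CUBIC))
```

```text
(no output)
```

View pics/t0c.png

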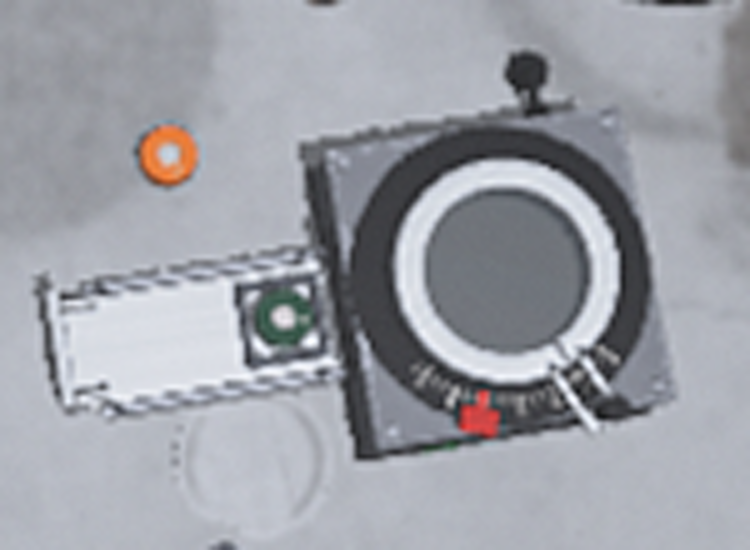

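View pics/s0c.png

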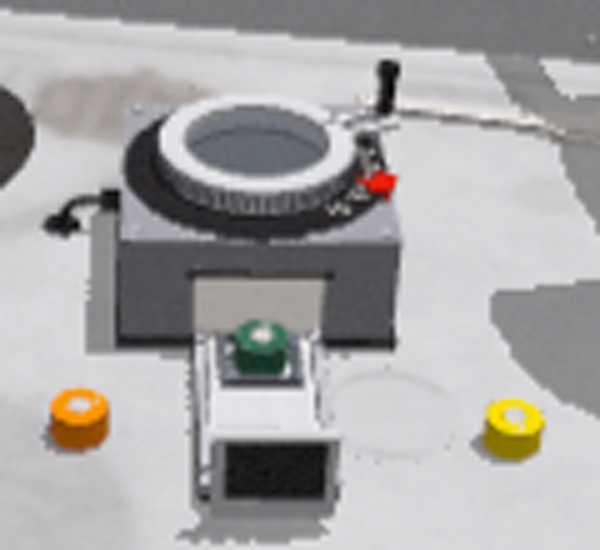

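```bash
cat > h.py <<'E'
import numpy as np, cv2
from cell import r
P={n:r.camera_params(n) for n in("top","side")}
def ray(n,u,v):
    p=P[n];R,t=np.array(p["R"]),np.array(p["t"])
    return -R.T@t, R.T@np.linalg.inv(p["K"])@np.array([u,v,1.])
def onz(n,uv,z):
    c,d=ray(n,*uv);return (c+d*(z-c[2])/d[2])
def proj(n,X):
    p=P[n];q=p["K"]@(np.array(p["R"])@np.array(X)+p["t"]);return q[:2]/q[2]
def tri(a,b):
    c1,d1=ray("top",*a);c2,d2=ray("side",*b)
    s=np.linalg.lstsq(np.c_[d1,-d2],c2-c1,rcond=None)[0]
    x,y=c1+s[0]*d1,c2+s[1]*d2;return (x+y)/2,np.linalg.norm(x-y)
E
python3 - <<'E'
from h import *
im=cv2.imread("pics/top0.png");hsv=cv2.cvtColor(im,cv2.COLOR_BGR2HSV)
def cents(m,amin):
    n,l,st,c=cv2.connectedComponentsWithStats(m.astype(np.uint8))
    return [(st[i,4],c[i]) for i in range(1,n) if st[i,4]>=amin]
red=((hsv[...,0]<8)|(hsv[...,0]>172))&(hsv[...,1]>150)&(hsv[...,2]>120)
print("red",cents(red,8))
g=cv2.cvtColor(im,cv2.COLOR_BGR2GRAY).astype(int)
# ring: dark flange region filled, and inner grey window
roi=np.zeros(g.shape,bool);roi[165:245,285:355]=1
w=(g>170)&roi
n,l,st,c=cv2.connectedComponentsWithStats(w.astype(np.uint8))
for i in range(1,n):
    if st[i,4]>300:
        m=(l==i).astype(np.uint8)
        cs,_=cv2.findContours(m,cv2.RETR_CCOMP,cv2.CHAIN_APPROX_NONE)
        for k in cs:
            if len(k)>60:
                e=cv2.fitEllipse(k);print(len(k),e,onz("top",e[0],.091))
dk=((g<75)&roi).astype(np.uint8)
n,l,st,c=cv2.connectedComponentsWithStats(dk)
for i in range(1,n):
    if st[i,4]>300:print("dark",st[i],c[i])
# box corners top picture (crop/5+offset)
for q in [(330,153),(617,107),(677,398),(372,455)]:
    print(q,onz("top",(220+q[0]/5,150+q[1]/5),.072).round(4))
for nm,q in dict(platetopL=(42,278),platetopR=(68,408),).items():
    print(nm,onz("top",(220+q[0]/5,150+q[1]/5),.061).round(4))
for q in [(225,443),(327,440),(325,498),(226,500)]:
    z=.057 if q[1]<470 else .023
    print("pad",onz("side",(215+q[0]/5,140+q[1]/5),z).round(4))
print("pin",tri((220+612/5,150+405/5),(215+389/5,140+65/5)),onz("top",(220+612/5,150+405/5),.122))
# hairline frame bars
for q in [(562,352),(598,430),(590,358),(618,388)]: print("bar",onz("top",(220+q[0]/5,150+q[1]/5),.092).round(4))
E
```

```text
red [(np.int32(41), array([315.29268293, 233.        ])), (np.int32(48), array([125.02083333, 262.04166667])), (np.int32(48), array([483.66666667, 319.        ]))]
87 ((297.6180419921875, 169.61428833007812), (10.076207160949707, 47.18247604370117), 85.43289947509766) [ 0.63316081 -0.01944863  0.091     ]
125 ((320.8617248535156, 203.57894897460938), (42.83391571044922, 43.84646224975586), 116.14665222167969) [ 0.55043021 -0.07572476  0.091     ]
103 ((321.19525146484375, 203.68453979492188), (34.109710693359375, 35.95287322998047), 139.8385009765625) [ 0.55018749 -0.07653353  0.091     ]
203 ((316.4578857421875, 235.85675048828125), (19.405147552490234, 73.77572631835938), 91.82206726074219) [ 0.4724714  -0.06430367  0.091     ]
dark [ 285  175   65   67 1021] [311.46229187 202.58765916]
(330, 153) [0.6089 0.007  0.072 ]
(617, 107) [ 0.6352 -0.1368  0.072 ]
(677, 398) [ 0.4904 -0.1636  0.072 ]
(372, 455) [ 0.4604 -0.0138  0.072 ]
platetopL [0.5453 0.1483 0.061 ]
platetopR [0.4815 0.134  0.061 ]
pad [0.5362 0.1502 0.057 ]
pad [0.4898 0.1392 0.057 ]
pad [0.4883 0.141  0.023 ]
pad [0.5344 0.1512 0.023 ]
pin (array([ 0.48307678, -0.12008097,  0.11994834]), np.float64(0.00029477983813969237)) [ 0.48277879 -0.11958627  0.122     ]
bar [ 0.51  -0.103  0.092]
bar [ 0.4729 -0.1198  0.092 ]
bar [ 0.5074 -0.1165  0.092 ]
bar [ 0.4932 -0.1298  0.092 ]
```

```bash
cat >> h.py <<'E'
from scipy.spatial.transform import Rotation as Ro
C=np.array([.5497,-.0762]);YAW=.18
def V(x,y): c,s=np.cos(YAW),np.sin(YAW);return C+np.array([c*x-s*y,s*x+c*y])
def to(target,toolx=None):
    s=r.sense();R=Ro.from_quat(s["tcp_rot"]).as_matrix()
    d=R.T@(np.array(target)-s["eef_pos"])*100
    y=np.arctan2(R[1,0],R[0,0])
    print("shift cm",d.round(2),"toolx",y.round(4),"turn deg",None if toolx is None else np.degrees(y-toolx).round(2))
def ana(p): 
    d=np.array(p)[:2]-C;b=np.arctan2(d[1],d[0])-YAW;return (np.pi+.75-b+np.pi)%(2*np.pi)-np.pi
def st():
    s=r.sense();d=s["eef_pos"][:2]-C;c,q=np.cos(YAW),np.sin(YAW)
    print("t",round(s["clock"],2),"eef",s["eef_pos"].round(4),"viewer",np.round([c*d[0]+q*d[1],-q*d[0]+c*d[1]],4),"F",s["force"].round(1),"gap",round(s["finger_gap"],4))
E
python3 - <<'E'
from h import *
i=onz("top",(315.29,233),.080);print("idx",i,np.linalg.norm(i[:2]-C),ana(i))
im=cv2.imread("pics/side0.png");hsv=cv2.cvtColor(im,cv2.COLOR_BGR2HSV)
red=((hsv[...,0]<8)|(hsv[...,0]>172))&(hsv[...,1]>150)&(hsv[...,2]>120)
ys,xs=np.nonzero(red[165:190,280:300]);u=(xs.mean()+280,ys.mean()+165);j=onz("side",u,.079);print(u,j,np.linalg.norm(j[:2]-C),ana(j))
p=onz("top",(342.4,231),.122);print("pin",ana(p),np.linalg.norm(p[:2]-C))
p=onz("side",(292.8,153),.122);print("pin side",p,ana(p),np.linalg.norm(p[:2]-C))
print("ringtop side?")
st();to([*V(0,.275),.15],YAW)
E
```

```text
idx [ 0.47997546 -0.0634698   0.08      ] 0.07087714612366167 1.110589357702393
(np.float64(290.7142857142857), np.float64(176.04761904761904)) [ 0.48162575 -0.06156273  0.079     ] 0.06963011433391877 1.1417945813196377
pin 0.3548075542113267 0.07975472741785156
pin side [ 0.48314765 -0.11613144  0.122     ] 0.3895801316228571 0.07761273030211578
ringtop side?
t 0.1 eef [ 0.2337 -0.5249  0.2306] viewer [-0.3912 -0.3849] F [-0.5  0.5 -0. ] gap 0.0853
shift cm [ 53.62 -54.85   8.14] toolx 0.4188 turn deg 13.68
```

```bash
python3 -m handwheel '[[[0,10,-10,0,5],[0,20,-20,0,10],[0,30,-31,0,13.7],[0,40,-41,0,13.7],[0,48,-49,1,13.7],[0,53.6,-54.8,2,13.7],[0,53.6,-54.8,2,13.7],[0,53.6,-54.8,2,13.7],[0,53.6,-54.8,2,13.7],[0,53.6,-54.8,2,13.7],[0,53.6,-54.8,2,13.7],[0,53.6,-54.8,3,13.7],[0,53.6,-54.8,3,13.7],[0,53.6,-54.8,4,13.7],[0,53.6,-54.8,5,13.7],[0,53.6,-54.8,6,13.7],[0,53.6,-54.8,7,13.7],[0,53.6,-54.8,8,13.7],[0,53.6,-54.8,8,13.7],[0,53.6,-54.8,8,13.7]]]' 20
python3 - <<'E'
from h import *
st();to([*V(0,.275),.032],YAW)
cv2.imwrite("pics/side1.png",r.capture("side"));cv2.imwrite("pics/top1.png",r.capture("top"))
E
```

```text
clock: 1.77
eef_pos: [0.5004, 0.1976, 0.1482]
tcp_rot: [0.996, 0.092, -0.002, -0.001]
force: [-0.3, 0.2, -0.2]
finger_gap: 0.0
t 1.77 eef [0.5004 0.1976 0.1482] viewer [0.0005 0.2782] F [-0.3  0.2 -0.2] gap 0.0
shift cm [-0.    0.35 11.62] toolx 0.1837 turn deg 0.21
```

Descend beside the plate.

```bash
python3 -m handwheel '[[[0,0,0,2,0],[0,0,0,4,0],[0,0,0,6,0],[0,0,0,8,0],[0,0,0,9.5,0],[0,0,0,10.7,0],[0,0,0,11.5,0],[0,0,0,11.6,0],[0,0,0,11.6,0],[0,0,0,11.6,0]]]'
python3 - <<'E'
from h import *
st();to([*V(0,.25),.032],YAW)
for n,a,b in(("side",(130,215),(250,345)),("top",(150,200),(260,370))):
    i=r.capture(n);cv2.imwrite(f"pics/{n}2.png",i);cv2.imwrite(f"pics/{n}2c.png",cv2.resize(i[a[0]:b[0],a[1]:b[1]],None,fx=4,fy=4,interpolation=cv2.INTER_CUBIC))
E
```

```text
clock: 2.7
eef_pos: [0.5, 0.194, 0.0353]
tcp_rot: [0.996, 0.09, -0.001, -0.0]
force: [0.5, -0.2, 0.4]
finger_gap: -0.0
t 2.7 eef [0.5    0.194  0.0353] viewer [-0.0005  0.2747] F [ 0.5 -0.2  0.4] gap -0.0
shift cm [0.05 2.47 0.33] toolx 0.181 turn deg 0.06
```

View pics/side2c.png

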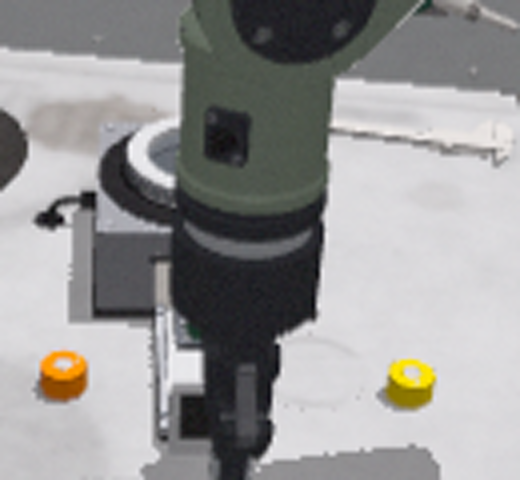

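View pics/top2c.png

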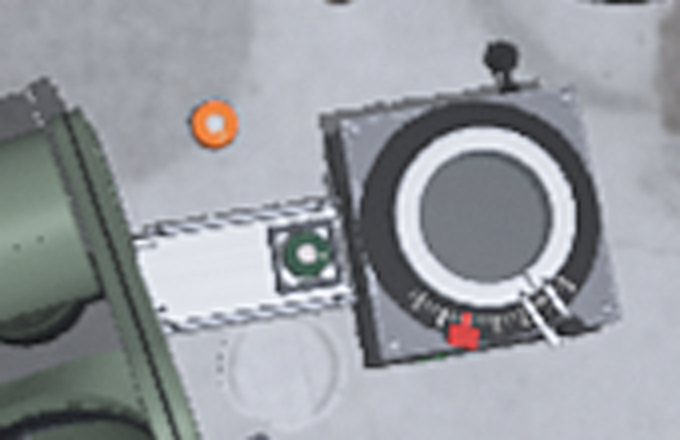

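```bash
python3 -m handwheel '[[[0,0,0.5,0.2,0],[0,0,1.0,0.3,0],[0,0,1.5,0.3,0],[0,0,1.9,0.3,0],[0,0,2.2,0.3,0],[0,0,2.5,0.3,0],[0,0,2.7,0.3,0],[0,0,2.9,0.3,0],[0,0,3.1,0.3,0],[0,0,3.3,0.3,0],[0,0,3.5,0.3,0],[0,0,3.7,0.3,0],[0,0,3.9,0.3,0],[0,0,4.1,0.3,0],[0,0,4.3,0.3,0],[0,0,4.5,0.3,0],[0,0,4.7,0.3,0],[0,0,4.9,0.3,0],[0,0,5.1,0.3,0],[0,0,5.3,0.3,0]]]'
python3 - <<'E'
from h import *
st();to([*V(0,.14),.032],YAW)
for n,a,b in(("top",(150,200),(260,370)),):
    i=r.capture(n);cv2.imwrite(f"pics/{n}3.png",i);cv2.imwrite(f"pics/{n}3c.png",cv2.resize(i[a[0]:b[0],a[1]:b[1]],None,fx=4,fy=4,interpolation=cv2.INTER_CUBIC))
E
```

```text
clock: 4.47
eef_pos: [0.5096, 0.1419, 0.0323]
tcp_rot: [0.996, 0.091, -0.001, -0.0]
force: [-0.3, 1.7, 1.3]
finger_gap: -0.0002
t 4.47 eef [0.5096 0.1419 0.0323] viewer [-0.0004  0.2218] F [-0.3  1.7  1.3] gap -0.0002
shift cm [0.03 8.18 0.02] toolx 0.1814 turn deg 0.08
```

View pics/top3c.png

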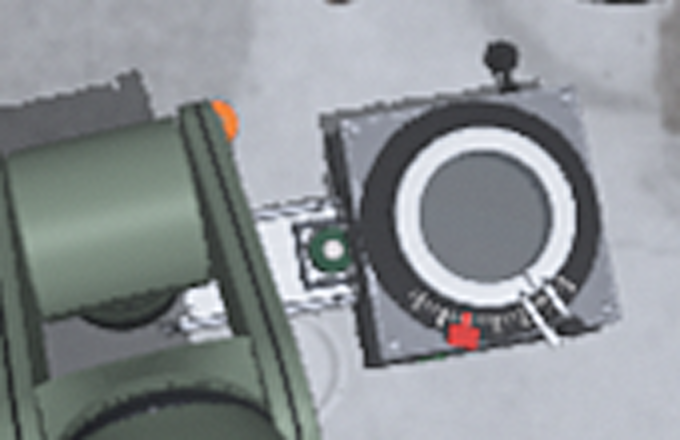

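```bash
python3 -m handwheel '[[[0,0,0.3,0,0],[0,0,0.6,0,0],[0,0,1.0,0,0],[0,0,1.4,0,0],[0,0,1.8,0,0],[0,0,2.2,0,0],[0,0,2.6,0,0],[0,0,3.0,0,0],[0,0,3.4,0,0],[0,0,3.8,0,0],[0,0,4.2,0,0],[0,0,4.6,0,0],[0,0,5.0,0,0],[0,0,5.4,0,0],[0,0,5.8,0,0],[0,0,6.2,0,0],[0,0,6.6,0,0],[0,0,7.0,0,0],[0,0,7.3,0,0],[0,0,7.5,0,0]]]'
python3 - <<'E'
from h import *
st()
E
```

```text
clock: 6.18
eef_pos: [0.5231, 0.0674, 0.0322]
tcp_rot: [0.996, 0.09, -0.001, -0.0]
force: [-2.1, 2.1, 0.8]
finger_gap: 0.0002
t 6.18 eef [0.5231 0.0674 0.0322] viewer [-0.0005  0.146 ] F [-2.1  2.1  0.8] gap 0.0002
```

Now slowly to the stop, in small calls watching the force.

```bash
python3 -m handwheel '[[[0,0,0.15,0,0],[0,0,0.3,0,0],[0,0,0.45,0,0],[0,0,0.6,0,0],[0,0,0.75,0,0],[0,0,0.9,0,0],[0,0,1.0,0,0]]]'; python3 -m handwheel '[[[0,0,0.1,0,0],[0,0,0.2,0,0],[0,0,0.3,0,0],[0,0,0.3,0,0]]]'
```

```text
clock: 6.77
eef_pos: [0.5249, 0.0574, 0.0321]
tcp_rot: [0.996, 0.09, -0.001, -0.0]
force: [-1.8, 1.5, 0.5]
finger_gap: -0.0001
clock: 7.1
eef_pos: [0.5254, 0.0549, 0.0322]
tcp_rot: [0.996, 0.09, -0.001, -0.001]
force: [-2.8, 5.1, 1.1]
finger_gap: -0.0002
```

```bash
python3 -c "
from h import *
st()"
```

```text
t 7.1 eef [0.5254 0.0549 0.0322] viewer [-0.0005  0.1333] F [-2.8  5.1  1.1] gap -0.0002
```

```bash
python3 -m handwheel '[[[0,0,0.1,0,0],[0,0,0.2,0,0],[0,0,0.2,0,0]]]'
```

```text
clock: 7.35
eef_pos: [0.5254, 0.0548, 0.0322]
tcp_rot: [0.996, 0.089, -0.001, -0.003]
force: [-3.8, 10.7, 1.3]
finger_gap: 0.0001
```

The slide has stopped: the force rose to 10.7 N with no further motion. Back off, lift and look.

```bash
python3 -m handwheel '[[[0,0,-0.5,0,0],[0,0,-1.5,0,0],[0,0,-3,0,0],[0,0,-5,0,0],[0,0,-5,-2,0],[0,0,-5,-5,0],[0,0,-5,-9,0],[0,0,-5,-13,0],[0,0,-8,-15,0],[0,0,-11,-15,0],[0,0,-11,-15,0]]]'
python3 - <<'E'
from h import *
st()
for n,a,b in(("side",(130,215),(250,345)),("top",(150,200),(260,370))):
    i=r.capture(n);cv2.imwrite(f"pics/{n}4.png",i);cv2.imwrite(f"pics/{n}4c.png",cv2.resize(i[a[0]:b[0],a[1]:b[1]],None,fx=4,fy=4,interpolation=cv2.INTER_CUBIC))
E
```

```text
clock: 8.27
eef_pos: [0.507, 0.1664, 0.185]
tcp_rot: [0.996, 0.091, 0.002, -0.004]
force: [-0.3, -0.4, 0.1]
finger_gap: -0.0002
t 8.27 eef [0.507  0.1664 0.185 ] viewer [0.0014 0.2463] F [-0.3 -0.4  0.1] gap -0.0002
```

View pics/top4c.png

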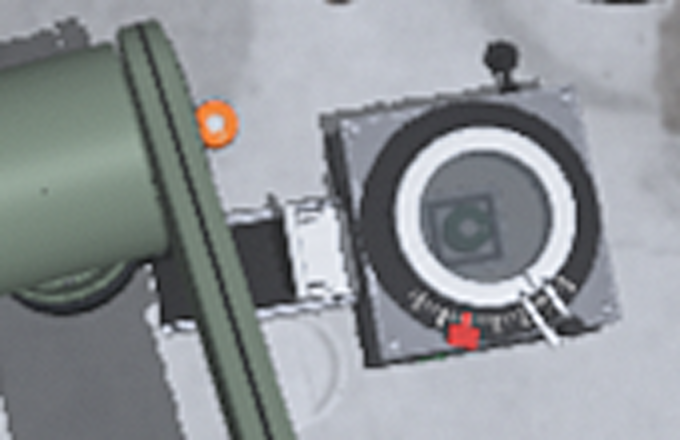

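View pics/side4c.png

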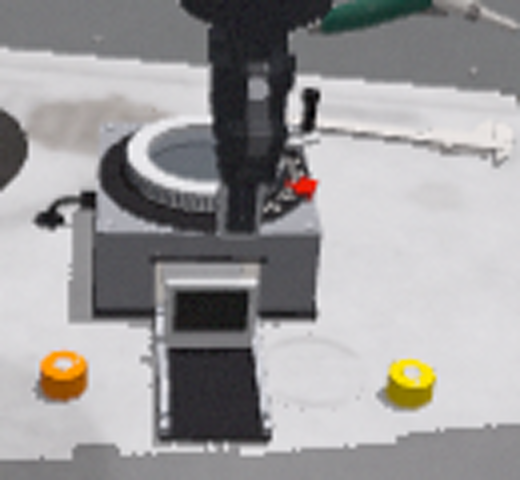

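```bash
cat >> h.py <<'E'
def E(a,d=.0198):
    b=np.pi+.75-a;p=.082*np.array([np.cos(b),np.sin(b)]);T=np.array([np.sin(b),-np.cos(b)])
    return V(*(p-T*d)), YAW+np.pi-b  # toolx = YAW + (b-pi)
E
sed -i 's/YAW+np.pi-b  #.*/YAW+b-np.pi/' h.py
python3 - <<'E'
from h import *
print(onz("top",(200+465/4,150+227/4),.032), C)
p,x=E(.2);st();to([*p,.185],x);print(p)
E
```

```text
[ 0.5501613  -0.07485909  0.032     ] [ 0.5497 -0.0762]
t 8.37 eef [0.5062 0.1631 0.1829] viewer [1.000e-04 2.432e-01] F [-0.7 -0.8 -0.1] gap -0.0004
shift cm [-5.99 30.29 -0.33] toolx 0.1809 turn deg -31.46
[ 0.50179972 -0.14563776]
```

```bash
python3 -m handwheel '[[[0,-1,4,0,-7],[0,-2,8,0,-14],[0,-3,12,0,-21],[0,-4,16,0,-28],[0,-5,20,0,-31.5],[0,-5.5,24,0,-31.5],[0,-6,27,0,-31.5],[0,-6,29,0,-31.5],[0,-6,30.3,0,-31.5],[0,-6,30.3,0,-31.5],[0,-6,30.3,0,-31.5],[0,-6,30.3,2,-31.5],[0,-6,30.3,4,-31.5],[0,-6,30.3,4,-31.5],[0,-6,30.3,4,-31.5]]]'
python3 - <<'E'
from h import *
p,x=E(.2);st();to([*p,.100],x)
for n,a,b in(("side",(130,215),(250,345)),("top",(150,200),(260,370))):
    i=r.capture(n);cv2.imwrite(f"pics/{n}5.png",i);cv2.imwrite(f"pics/{n}5c.png",cv2.resize(i[a[0]:b[0],a[1]:b[1]],None,fx=4,fy=4,interpolation=cv2.INTER_CUBIC))
E
```

```text
clock: 9.62
eef_pos: [0.5009, -0.144, 0.1411]
tcp_rot: [0.934, 0.358, -0.001, -0.003]
force: [-0.2, -0.3, 0.2]
finger_gap: 0.0003
t 9.62 eef [ 0.5009 -0.144   0.1411] viewer [-0.0601 -0.058 ] F [-0.2 -0.3  0.2] gap 0.0003
shift cm [-0.05  0.21  4.1 ] toolx 0.7326 turn deg 0.15
```

View pics/side5c.png

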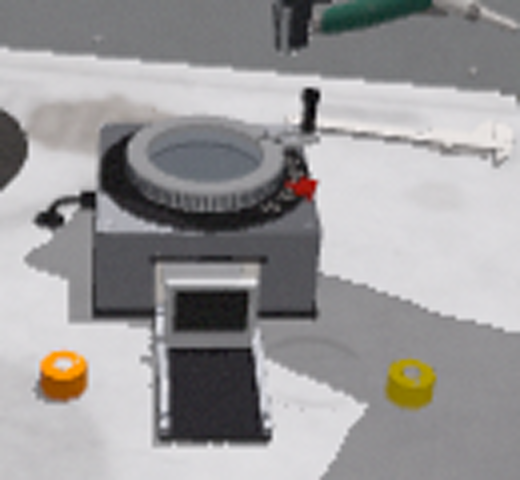

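Run:
```python
from h import *
u=proj("side",r.sense()["eef_pos"]);print(u,(u-[215,130])*4)
```

```text
[287.3514657  141.33592611] [289.40586278  45.34370444]
```

View pics/top5c.png

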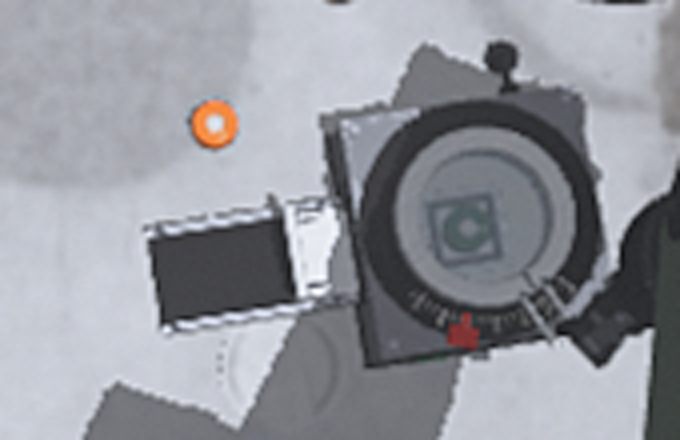

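```bash
python3 -m handwheel '[[[0,0,0.6,0,0],[0,0,0.6,1,0],[0,0,0.6,2,0],[0,0,0.6,3,0],[0,0,0.6,3.8,0],[0,0,0.6,4.1,0],[0,0,0.6,4.1,0],[0,0,0.6,4.1,0]]]'
python3 - <<'E'
from h import *
st()
for a in (.2,.3,.4,.5,.6,.7,.8,.9,1.0,1.05):
    p,x=E(a);print(a,end=' ');to([*p,.100],x)
for n,a,b in(("side",(130,215),(250,345)),("top",(150,200),(260,370))):
    i=r.capture(n);cv2.imwrite(f"pics/{n}6.png",i);cv2.imwrite(f"pics/{n}6c.png",cv2.resize(i[a[0]:b[0],a[1]:b[1]],None,fx=4,fy=4,interpolation=cv2.INTER_CUBIC))
E
```

```text
clock: 10.38
eef_pos: [0.5062, -0.1491, 0.1013]
tcp_rot: [0.934, 0.358, 0.0, -0.002]
force: [-0.3, -0.5, 0.1]
finger_gap: 0.0
t 10.38 eef [ 0.5062 -0.1491  0.1013] viewer [-0.0558 -0.064 ] F [-0.3 -0.5  0.1] gap 0.0
0.2 shift cm [-0.1  -0.56  0.13] toolx 0.732 turn deg 0.12
0.3 shift cm [-0.25 -1.39  0.13] toolx 0.732 turn deg 5.85
0.4 shift cm [-0.32 -2.23  0.13] toolx 0.732 turn deg 11.57
0.5 shift cm [-0.31 -3.07  0.14] toolx 0.732 turn deg 17.3
0.6 shift cm [-0.21 -3.91  0.14] toolx 0.732 turn deg 23.03
0.7 shift cm [-0.03 -4.73  0.14] toolx 0.732 turn deg 28.76
0.8 shift cm [ 0.23 -5.53  0.15] toolx 0.732 turn deg 34.49
0.9 shift cm [ 0.57 -6.3   0.15] toolx 0.732 turn deg 40.22
1.0 shift cm [ 0.98 -7.04  0.15] toolx 0.732 turn deg 45.95
1.05 shift cm [ 1.22 -7.39  0.15] toolx 0.732 turn deg 48.82
```

View pics/side6c.png

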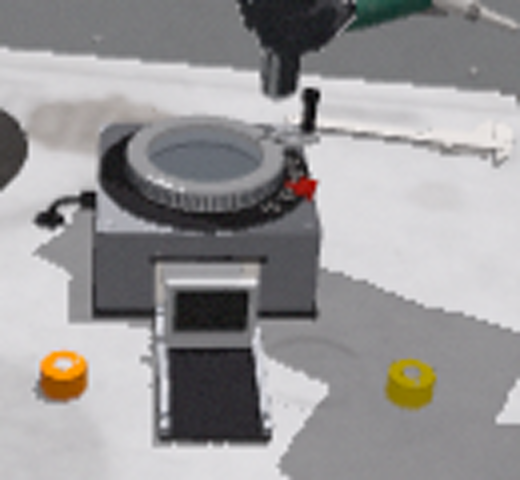

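```bash
python3 -m handwheel '[[[0,-0.1,-0.5,0,0],[0,-0.15,-0.9,0,3],[0,-0.2,-1.2,0,5],[0,-0.25,-1.5,0,6.5],[0,-0.3,-1.8,0,9],[0,-0.3,-2.1,0,11],[0,-0.3,-2.4,0,13],[0,-0.3,-2.7,0,15],[0,-0.3,-3.0,0,17]]]'
python3 - <<'E'
from h import *
st()
for a in (.5,.6,.7,.8,.9,.95,1.0,1.05):
    p,x=E(a);print(a,end=' ');to([*p,.101],x)
for n,a,b in(("side",(130,215),(250,345)),("top",(150,200),(260,370))):
    i=r.capture(n);cv2.imwrite(f"pics/{n}7.png",i);cv2.imwrite(f"pics/{n}7c.png",cv2.resize(i[a[0]:b[0],a[1]:b[1]],None,fx=4,fy=4,interpolation=cv2.INTER_CUBIC))
E
```

```text
clock: 11.23
eef_pos: [0.4846, -0.1295, 0.1025]
tcp_rot: [0.977, 0.215, 0.001, -0.001]
force: [0.5, -2.6, -1.4]
finger_gap: -0.0003
t 11.23 eef [ 0.4846 -0.1295  0.1025] viewer [-0.0736 -0.0408] F [ 0.5 -2.6 -1.4] gap -0.0003
0.5 shift cm [-0.06 -0.15  0.15] toolx 0.4341 turn deg 0.23
0.6 shift cm [-0.21 -0.98  0.15] toolx 0.4341 turn deg 5.96
0.7 shift cm [-0.28 -1.82  0.15] toolx 0.4341 turn deg 11.69
0.8 shift cm [-0.27 -2.67  0.15] toolx 0.4341 turn deg 17.42
0.9 shift cm [-0.17 -3.5   0.15] toolx 0.4341 turn deg 23.15
0.95 shift cm [-0.09 -3.92  0.15] toolx 0.4341 turn deg 26.02
1.0 shift cm [ 0.01 -4.33  0.15] toolx 0.4341 turn deg 28.88
1.05 shift cm [ 0.13 -4.73  0.15] toolx 0.4341 turn deg 31.75
```

View pics/side7c.png

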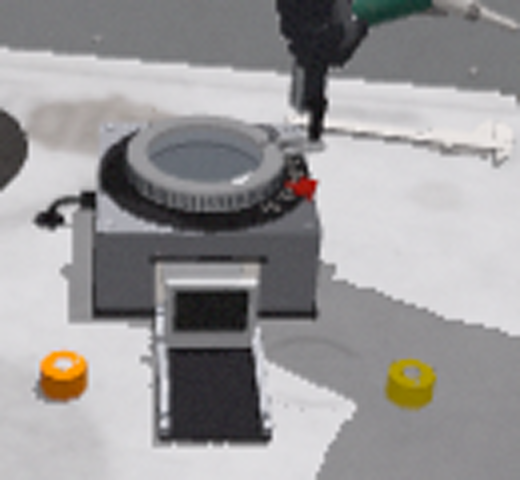

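View pics/top7c.png

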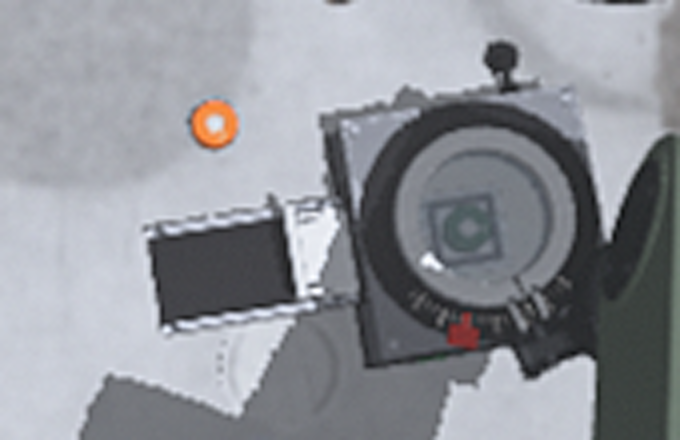

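```bash
python3 -m handwheel '[[[0,-0.1,-0.3,0.1,1.5],[0,-0.13,-0.55,0.1,3],[0,-0.18,-0.8,0.1,5],[0,-0.22,-1.05,0.1,6.5],[0,-0.25,-1.3,0.1,8],[0,-0.27,-1.55,0.1,10],[0,-0.28,-1.8,0.1,11.7],[0,-0.28,-2.05,0.1,13.3],[0,-0.28,-2.3,0.1,15],[0,-0.28,-2.55,0.1,16.7],[0,-0.26,-2.8,0.1,18.3],[0,-0.24,-3.05,0.1,20],[0,-0.21,-3.3,0.1,21.8],[0,-0.17,-3.5,0.1,23.2],[0,-0.13,-3.7,0.1,24.5],[0,-0.09,-3.9,0.1,26],[0,-0.05,-4.1,0.1,27.3],[0,-0.05,-4.1,0.1,27.3]]]'
python3 - <<'E'
from h import *
st()
for n,a,b in(("side",(130,215),(250,345)),("top",(150,200),(260,370))):
    i=r.capture(n);cv2.imwrite(f"pics/{n}8.png",i);cv2.imwrite(f"pics/{n}8c.png",cv2.resize(i[a[0]:b[0],a[1]:b[1]],None,fx=4,fy=4,interpolation=cv2.INTER_CUBIC))
E
```

```text
clock: 12.83
eef_pos: [0.4674, -0.0923, 0.1022]
tcp_rot: [1.0, -0.02, 0.002, -0.001]
force: [1.5, -2.3, 1.5]
finger_gap: -0.0
t 12.83 eef [ 0.4674 -0.0923  0.1022] viewer [-0.0838 -0.0011] F [ 1.5 -2.3  1.5] gap -0.0
```

View pics/side8c.png

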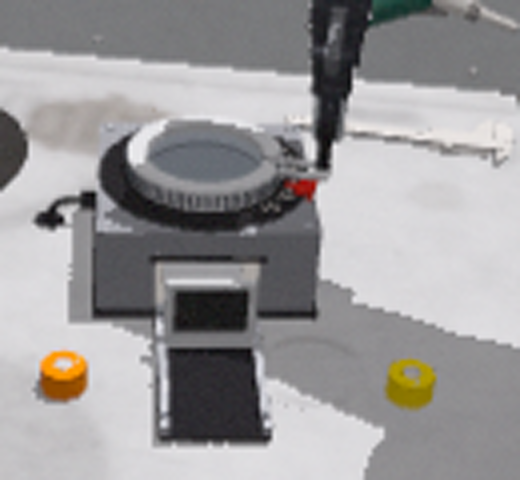

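View pics/top8c.png

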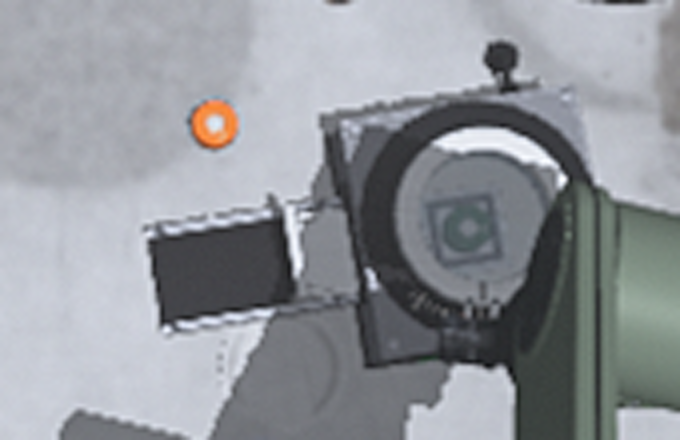

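```bash
python3 -m handwheel '[[[0,0,0.7,0,0],[0,0,2,0,0],[0,0,4,0,0],[0,0,7,-1,0],[0,0,10,-3,0],[0,0,13,-5,0],[0,0,16,-6,0],[0,0,18,-6,0],[0,0,18,-6,0]]]'
python3 - <<'E'
from h import *
st()
for n,a,b in(("side",(140,255),(200,315)),("top",(180,280),(260,370))):
    i=r.capture(n);cv2.imwrite(f"pics/{n}9.png",i);cv2.imwrite(f"pics/{n}9c.png",cv2.resize(i[a[0]:b[0],a[1]:b[1]],None,fx=8,fy=7,interpolation=cv2.INTER_CUBIC))
E
```

```text
clock: 13.68
eef_pos: [0.4597, -0.2761, 0.1622]
tcp_rot: [1.0, -0.021, 0.002, -0.0]
force: [0.7, -0.2, -0.1]
finger_gap: 0.0
t 13.68 eef [ 0.4597 -0.2761  0.1622] viewer [-0.1243 -0.1806] F [ 0.7 -0.2 -0.1] gap 0.0
```

View pics/side9c.png

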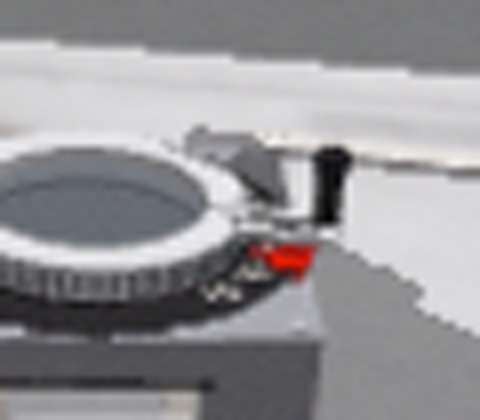

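View pics/top9c.png

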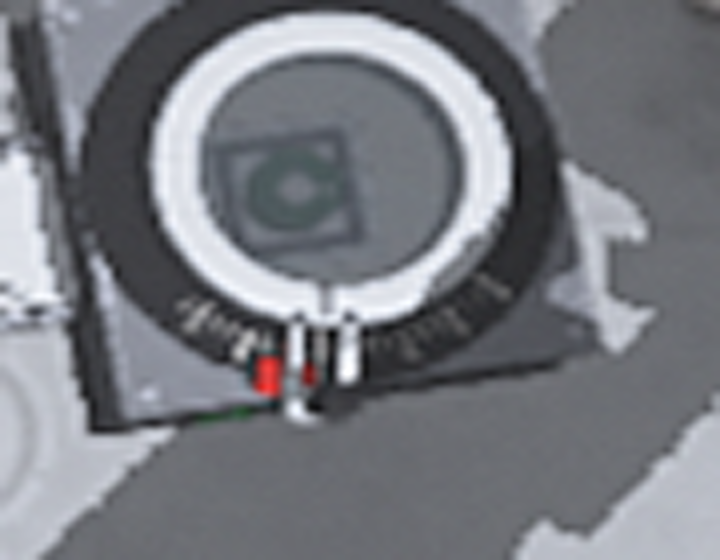

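```bash
cat >> h.py <<'E'
def redc(im,box,show=0):
    y0,y1,x0,x1=box;p=im[y0:y1,x0:x1].astype(float)
    w=np.clip(p[...,2]-np.maximum(p[...,0],p[...,1])-25,0,None);yy,xx=np.mgrid[y0:y1,x0:x1]
    return (w*xx).sum()/w.sum(),(w*yy).sum()/w.sum()
E
python3 - <<'E'
from h import *
for n in("top","side"): print(n,ray(n,0,0)[0])
for k in(0,2): 
    im=cv2.imread(f"pics/top{k}.png");c=redc(im,(225,242,305,328));print("idx",k,c,ana(onz("top",c,.079)))
im=cv2.imread("pics/side0.png");c=redc(im,(168,186,280,300));print("side idx",c,onz("side",c,.079),ana(onz("side",c,.079)))
f=lambda u,v:(280+u/8-.44,180+v/7-.43)
for nm,q,z in(("ringmark",(325,297),.091),("hair",(321,345),.091),("pin",(332,403),.122),("barL",(297,360),.092),("barR",(348,350),.092)):
    X=onz("top",f(*q),z);print(nm,f(*q),X.round(4),np.linalg.norm(X[:2]-C).round(4),ana(X).round(3))
X=onz("side",(255+333/8,140+157/7),.122);print("pin side",X,ana(X))
# fine ring fit in image 0 & current
E
```

```text
top [0.41075927 0.11475963 1.10553792]
side [0.46605092 0.77260104 0.58072111]
idx 0 (np.float64(315.4804907481899), np.float64(232.98833467417538)) 1.1019779258477023
idx 2 (np.float64(315.4844708588957), np.float64(232.98504601226995)) 1.1018615497204394
side idx (np.float64(290.59112286890064), np.float64(176.0837742504409)) [ 0.48194666 -0.06130485  0.079     ] 1.1464013021916042
ringmark (320.185, 221.99857142857144) [ 0.5058 -0.0736  0.091 ] 0.044 0.989
hair (319.685, 228.85571428571427) [ 0.4893 -0.0722  0.091 ] 0.0605 0.996
pin (321.06, 237.14142857142855) [ 0.4678 -0.0695  0.122 ] 0.0822 1.011
barL (316.685, 230.99857142857144) [ 0.484  -0.0648  0.092 ] 0.0667 1.102
barR (323.06, 229.57) [ 0.4876 -0.0802  0.092 ] 0.0622 0.866
pin side [ 0.46952361 -0.0636355   0.122     ] 1.085446420398366
```

Run:
```python
from h import *
st()
for a in(.8,.97,1.0,1.03,1.06,1.1,1.15):
    p,x=E(a);print(a,end=' ');to([*p,.101],x)
```

```text
t 13.78 eef [ 0.4589 -0.2725  0.161 ] viewer [-0.1245 -0.1768] F [ 0.2  0.7 -1.7] gap -0.0003
0.8 shift cm [  0.52 -16.61   6.07] toolx -0.041 turn deg -9.8
0.97 shift cm [  0.06 -17.97   6.07] toolx -0.041 turn deg -0.06
1.0 shift cm [ 1.000e-02 -1.822e+01  6.070e+00] toolx -0.041 turn deg 1.66
1.03 shift cm [ -0.04 -18.46   6.07] toolx -0.041 turn deg 3.38
1.06 shift cm [ -0.08 -18.71   6.08] toolx -0.041 turn deg 5.1
1.1 shift cm [ -0.13 -19.05   6.08] toolx -0.041 turn deg 7.39
1.15 shift cm [ -0.16 -19.47   6.08] toolx -0.041 turn deg 10.25
```

```bash
python3 -m handwheel '[[[0,0.2,-4,1,0],[0,0.3,-8,3,0],[0,0.3,-12,5,0],[0,0.3,-14,6,0],[0,0.2,-15.5,6,0],[0,0.2,-16.5,6,0],[0,0.1,-17.2,6,0],[0,0.05,-17.6,6,0],[0,0.05,-18.0,6,1],[0,0,-18.2,6,2],[0,-0.05,-18.4,6,3],[0,-0.05,-18.55,6,4],[0,-0.08,-18.7,6,5],[0,-0.08,-18.7,6,5]]]';  python3 - <<'E'
from h import *
st()
E
```

```text
clock: 14.95
eef_pos: [0.4661, -0.0856, 0.1021]
tcp_rot: [0.998, -0.065, 0.001, -0.002]
force: [-0.4, -2.7, 1.4]
finger_gap: -0.0
t 14.95 eef [ 0.4661 -0.0856  0.1021] viewer [-0.0839  0.0057] F [-0.4 -2.7  1.4] gap -0.0
```

```bash
python3 -m handwheel '[[[0,0,0.7,0,0],[0,0,2,0,0],[0,0,4,0,0],[0,0,8,-1,0],[0,0,12,-3,0],[0,0,16,-5,0],[0,0,20,-6,0],[0,0,24,-6,0],[0,0,26,-6,0],[0,0,26,-6,0]]]'
python3 - <<'E'
from h import *
st()
for n,a,b in(("side",(140,255),(200,315)),("top",(180,280),(260,370))):
    i=r.capture(n);cv2.imwrite(f"pics/{n}10.png",i);cv2.imwrite(f"pics/{n}10c.png",cv2.resize(i[a[0]:b[0],a[1]:b[1]],None,fx=8,fy=7,interpolation=cv2.INTER_CUBIC))
E
```

```text
clock: 15.78
eef_pos: [0.4331, -0.3406, 0.1622]
tcp_rot: [0.998, -0.069, 0.003, -0.009]
force: [3.8, 17.5, 13.2]
finger_gap: 0.0001
t 15.78 eef [ 0.4331 -0.3406  0.1622] viewer [-0.1621 -0.2393] F [ 3.8 17.5 13.2] gap 0.0001
```

View pics/side10c.png

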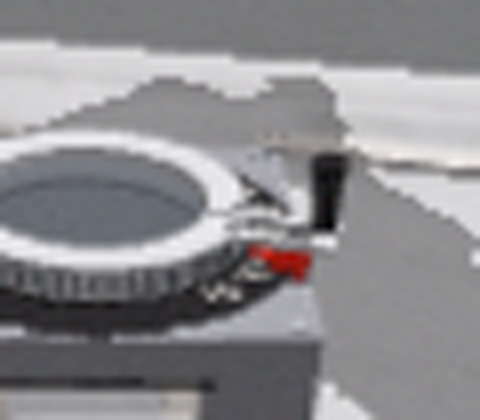

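View pics/top10c.png

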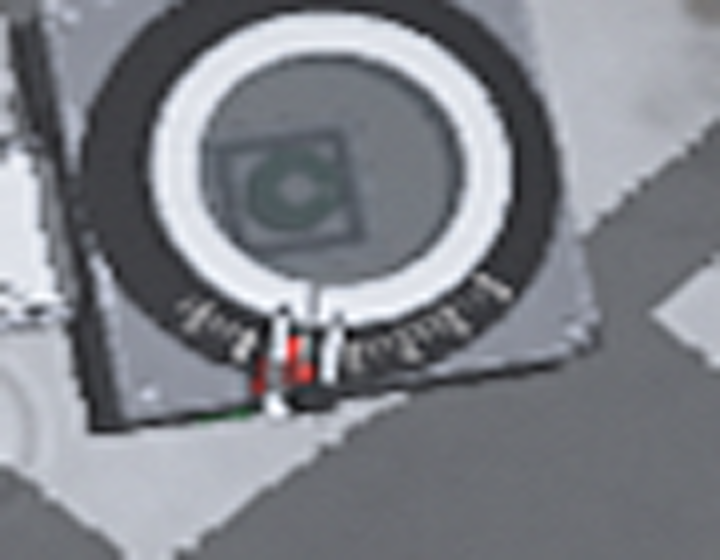

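```bash
python3 -m handwheel '[[[0,0,-2,0,0],[0,0,-5,0,0],[0,0,-7,0,0],[0,0,-7,0,0]]]'
python3 - <<'E'
from h import *
st()
for n in("side","top"):
    cv2.imwrite(f"pics/{n}11.png",r.capture(n))
st()
E
```

```text
clock: 16.22
eef_pos: [0.4418, -0.2681, 0.1629]
tcp_rot: [0.998, -0.066, 0.002, -0.008]
force: [-1.1, -0.2, -0.3]
finger_gap: -0.0
t 16.22 eef [ 0.4418 -0.2681  0.1629] viewer [-0.1405 -0.1695] F [-1.1 -0.2 -0.3] gap -0.0
t 16.32 eef [ 0.4423 -0.271   0.1631] viewer [-0.1406 -0.1725] F [ 0.4 -0.5  0.8] gap 0.0001
```

View pics/top10.png

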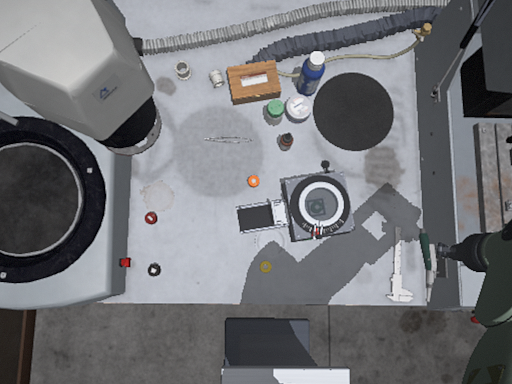

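View pics/top11.png

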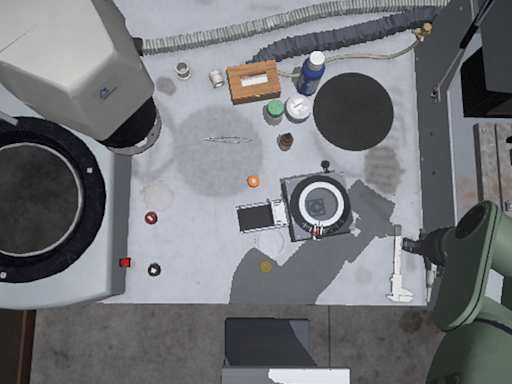

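View pics/side11.png

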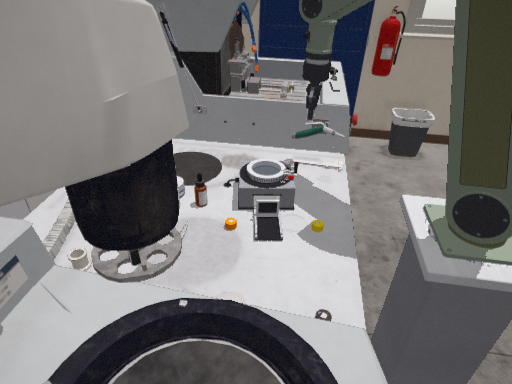

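Run:
```python
from h import *
f=lambda u,v:(280+u/8-.44,180+v/7-.43)
for nm,q,z in(("ringmark",(314,297),.091),("pin",(317,395),.122),("barL",(279,350),.092),("barR",(331,348),.092),("nose",(293,350),.08)):
    X=onz("top",f(*q),z);print(nm,X.round(4),np.linalg.norm(X[:2]-C).round(4),ana(X).round(3))
im=cv2.imread("pics/top10.png")
b=im[215:250,305:335];cv2.imwrite("pics/t10z.png",cv2.resize(b,None,fx=20,fy=16,interpolation=cv2.INTER_NEAREST))
b=cv2.imread("pics/top0.png")[215:250,305:335];cv2.imwrite("pics/t0z.png",cv2.resize(b,None,fx=20,fy=16,interpolation=cv2.INTER_NEAREST))
```

```text
ringmark [ 0.5057 -0.0703  0.091 ] 0.0444 1.064
pin [ 0.4704 -0.0652  0.122 ] 0.0801 1.068
barL [ 0.4873 -0.0594  0.092 ] 0.0646 1.193
barR [ 0.4882 -0.075   0.092 ] 0.0615 0.949
nose [ 0.4883 -0.0657  0.08  ] 0.0623 1.099
```

View pics/t10z.png

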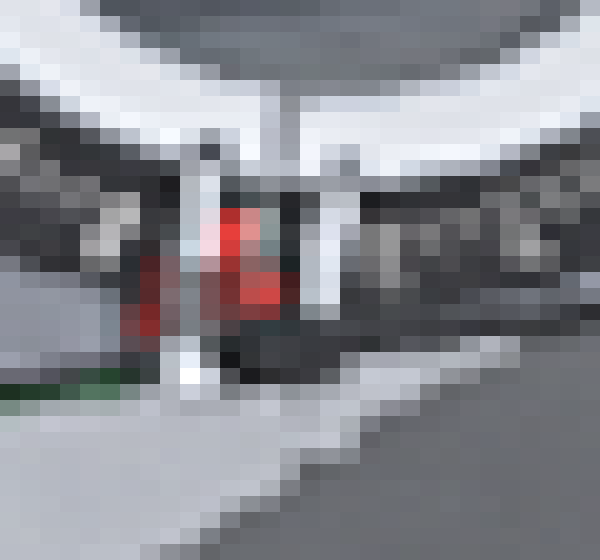

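View pics/t0z.png

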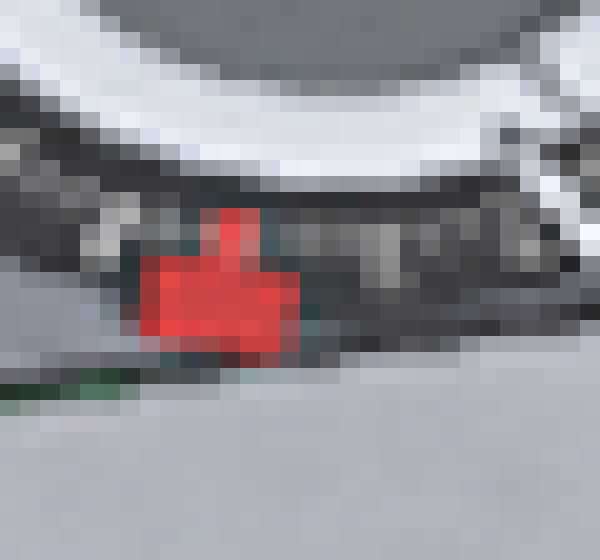

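Run:
```python
from h import *
for nm,q,z in(("nose",(316.05,229.5),.08),("body",redc(cv2.imread("pics/top0.png"),(225,242,305,328)),.0785),("mark",(318.7,221.7),.091),("barL",(314.55,229.5),.092),("barR",(321,230.1),.092),("barmid",(317.8,229.8),.092),("pin",(305+14.6-.5,215+21.7-.5),.122)):
    X=onz("top",q,z);print(nm,X.round(4),np.linalg.norm(X[:2]-C).round(4),ana(X).round(3))
# image column of the index line vs hairline at target: predicted pixel of hairline and pin for a=1.10
for a in(1.06,1.08,1.1,1.12):
    b=np.pi+.75-a
    print(a,[proj("top",[*V(R*np.cos(b),R*np.sin(b)),z]).round(2) for R,z in((.044,.091),(.064,.092),(.082,.122))])
```

```text
nose [ 0.4885 -0.0654  0.08  ] 0.0622 1.105
body [ 0.4801 -0.0642  0.0785] 0.0706 1.101
mark [ 0.5064 -0.07    0.091 ] 0.0437 1.072
barL [ 0.4875 -0.0597  0.092 ] 0.0644 1.19
barR [ 0.4863 -0.0752  0.092 ] 0.0634 0.946
barmid [ 0.4869 -0.0675  0.092 ] 0.0634 1.068
pin [ 0.4699 -0.065   0.122 ] 0.0806 1.07
1.06 [array([318.9 , 221.85]), array([317.98, 230.08]), array([319.36, 236.85])]
1.08 [array([318.53, 221.8 ]), array([317.45, 229.99]), array([318.66, 236.74])]
1.1 [array([318.17, 221.73]), array([316.92, 229.9 ]), array([317.97, 236.62])]
1.12 [array([317.81, 221.66]), array([316.4, 229.8]), array([317.27, 236.48])]
```

Run:
```python
from h import *
st()
for a in(.9,1.04,1.06,1.075,1.093):
    p,x=E(a);print(a,end=' ');to([*p,.101],x)
```

```text
t 16.32 eef [ 0.4423 -0.271   0.1631] viewer [-0.1406 -0.1725] F [ 0.4 -0.5  0.8] gap 0.0001
0.9 shift cm [  0.29 -17.37   6.44] toolx -0.132 turn deg -9.28
1.04 shift cm [ -0.09 -18.48   6.45] toolx -0.132 turn deg -1.26
1.06 shift cm [ -0.14 -18.65   6.46] toolx -0.132 turn deg -0.12
1.075 shift cm [ -0.16 -18.77   6.46] toolx -0.132 turn deg 0.74
1.093 shift cm [ -0.2  -18.92   6.46] toolx -0.132 turn deg 1.78
```

```bash
python3 -m handwheel '[[[0,0.2,-4,1,0],[0,0.3,-8,3,0],[0,0.3,-12,5,0],[0,0.3,-14,6.2,0],[0,0.2,-16,6.2,0],[0,0.1,-17.3,6.2,0],[0,0,-18,6.2,0],[0,-0.1,-18.4,6.2,0],[0,-0.15,-18.6,6.2,0],[0,-0.17,-18.7,6.2,1],[0,-0.18,-18.8,6.2,1.5],[0,-0.2,-18.9,6.2,1.8],[0,-0.2,-18.92,6.2,1.8],[0,-0.2,-18.92,6.2,1.8]]]';  python3 - <<'E'
from h import *
st();s=r.sense();d=s["eef_pos"][:2]-C;print(np.arctan2(d[1],d[0])-YAW+np.pi, "want -.101")
E
```

```text
clock: 17.48
eef_pos: [0.4657, -0.083, 0.1037]
tcp_rot: [0.997, -0.082, 0.002, -0.006]
force: [0.0, -2.7, 0.4]
finger_gap: 0.0001
t 17.48 eef [ 0.4657 -0.083   0.1037] viewer [-0.0839  0.0083] F [ 0.  -2.7  0.4] gap 0.0001
-0.09908369158620323 want -.101
```

```bash
python3 -m handwheel '[[[0,0,0.7,0,0],[0,0,2,0,0],[0,0,4,0,0],[0,-1,7,-2,0],[0,-3,10,-5,0],[0,-5,13,-8,0],[0,-7,15,-10,0],[0,-8,16,-10,0],[0,-8,16,-10,0],[0,-8,16,-10,0]]]'
python3 - <<'E'
from h import *
st()
for n,a,b in(("side",(140,255),(200,315)),("top",(215,305),(250,335))):
    i=r.capture(n);cv2.imwrite(f"pics/{n}12.png",i);cv2.imwrite(f"pics/{n}12c.png",cv2.resize(i[a[0]:b[0],a[1]:b[1]],None,fx=8 if n=="side" else 20,fy=8 if n=="side" else 16,interpolation=cv2.INTER_NEAREST))
E
```

```text
clock: 18.32
eef_pos: [0.3597, -0.2293, 0.2015]
tcp_rot: [0.997, -0.083, 0.003, -0.007]
force: [-0.1, 0.1, -0.4]
finger_gap: 0.0003
t 18.32 eef [ 0.3597 -0.2293  0.2015] viewer [-0.2144 -0.1166] F [-0.1  0.1 -0.4] gap 0.0003
```

View pics/top12c.png

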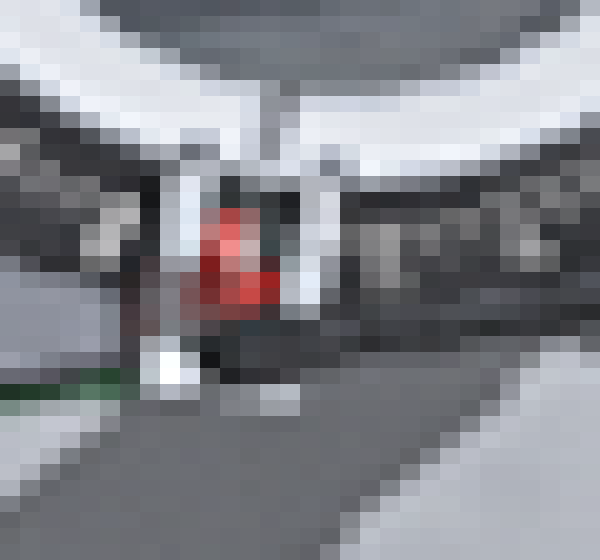

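View pics/side12c.png

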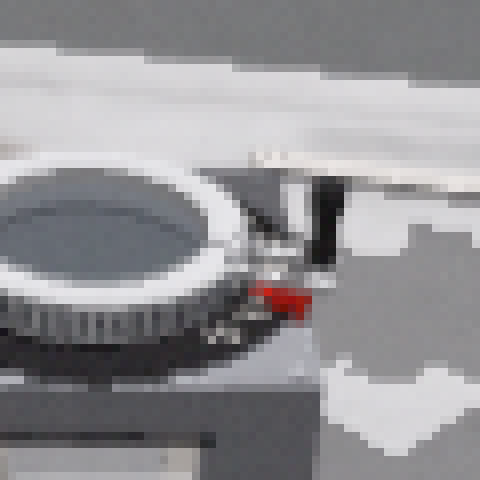

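View pics/top12.png

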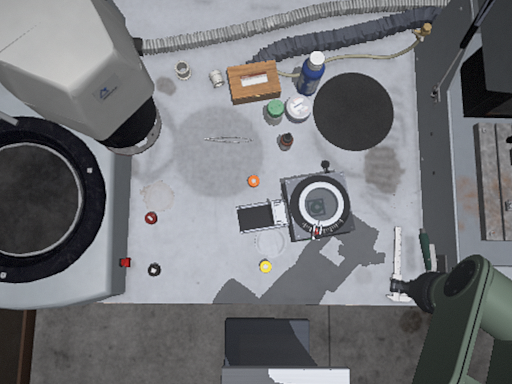

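Run:
```python
from h import *
print("nose top0:")
im=cv2.imread("pics/top0.png").astype(float)
w=np.clip(im[...,2]-np.maximum(im[...,0],im[...,1])-25,0,None)
for v in(228,229,230):
    x=np.arange(312,322);u=(w[v,x]*x).sum()/w[v,x].sum();print(v,u.round(2),ana(onz("top",(u,v),.08)).round(3))
for k in(10,12):
    g=cv2.cvtColor(cv2.imread(f"pics/top{k}.png"),cv2.COLOR_BGR2GRAY).astype(float)
    im=cv2.imread(f"pics/top{k}.png").astype(float)[...,0]*.5+cv2.imread(f"pics/top{k}.png").astype(float)[...,1]*.5
    print(k)
    for v in(227,228,229,230,231):
        def cen(a,b):
            x=np.arange(a,b);q=np.clip(im[v,a:b]-90,0,None);return (q*x).sum()/q.sum()
        c=314.5 if k==10 else 313.9; d=321 if k==10 else 320.3
        L=cen(int(c)-1,int(c)+3);Rr=cen(int(d)-1,int(d)+3)
        m=[onz("top",(t,v),.092) for t in(L,Rr)]
        print(v,L.round(2),Rr.round(2),[ana(t).round(3) for t in m],ana((m[0]+m[1])/2).round(3))
    for v in(219,220,221,222):
        x=np.arange(315,323);q=np.clip(235-g[v,x],0,None);q=q-np.median(q);q=np.clip(q,0,None);u=(q*x).sum()/q.sum();print("mark",v,u.round(2),ana(onz("top",(u,v),.091)).round(3))
    x0,x1,y0,y1=313,325,233,240
    q=np.clip(70-g[y0:y1,x0:x1],0,None);yy,xx=np.mgrid[y0:y1,x0:x1];u=((q*xx).sum()/q.sum(),(q*yy).sum()/q.sum());print("pin",u,ana(onz("top",u,.118)))
```

```text
nose top0:
228 316.24 1.107
229 316.13 1.105
230 316.01 1.103
10
227 314.57 321.51 [np.float64(1.214), np.float64(0.925)] 1.073
228 314.56 321.37 [np.float64(1.204), np.float64(0.931)] 1.07
229 314.55 321.21 [np.float64(1.194), np.float64(0.938)] 1.069
230 314.42 321.02 [np.float64(1.19), np.float64(0.945)] 1.07
231 314.35 320.84 [np.float64(1.183), np.float64(0.952)] 1.07
mark 219 316.67 1.221
mark 220 320.4 0.982
mark 221 319.13 1.053
mark 222 318.72 1.069
pin (np.float64(318.73755656108597), np.float64(236.10859728506787)) 1.071876050675515
12
227 313.86 320.58 [np.float64(1.242), np.float64(0.965)] 1.107
228 313.76 320.56 [np.float64(1.234), np.float64(0.965)] 1.103
229 313.76 320.54 [np.float64(1.223), np.float64(0.965)] 1.097
230 313.56 320.34 [np.float64(1.22), np.float64(0.971)] 1.098
231 313.52 319.97 [np.float64(1.211), np.float64(0.984)] 1.1
mark 219 316.92 1.206
mark 220 320.0 1.006
mark 221 318.57 1.084
mark 222 318.33 1.089
pin (np.float64(318.3235294117647), np.float64(236.0656108597285)) 1.0839586140678188
```

The two frame bars put the lever at about 1.10 on the analyser scale. The index nose and body give 1.10–1.105, so they agree. Handing in.

Run:
```python
from h import *
st();r.job_done();st()
```

```text
t 18.42 eef [ 0.3603 -0.2285  0.2007] viewer [-0.2136 -0.1159] F [-0.2  1.4 -0.3] gap 0.0001
the job is handed in; nothing more can be done
the job is handed in; nothing more can be done
```

The job is handed in: the slide is at its inner stop and the analyser lever is on the red index as well as I can measure it. It took 18.4 s of the 45 s.

- **Slide:** I pushed it in first, by its pad. At the stop the force rose from about 2 N to 10.7 N while the tip stayed still. The specimen is still in its nest, centred under the window to about 1.5 mm.
- **Lever:** I pushed the pin round in three steps, at about 2.5–3 N each time. In the last picture the midline between the lever's frame bars reads about 1.100 rad, and the fingertip travel gives 1.101. The index reads 1.101–1.105.
- **Disagreeing checks:** the ring's mark and the pin blob read slightly lower, at 1.084–1.089, within about one pixel. The side camera was too coarse to settle it.
- **Index and bystanders:** I saw no sign that the red index moved, and the bystanders in view look untouched.
- **Contact to report:** on one retreat the hand went too far right and apparently brushed the grey side panel. The wrist force read about 22 N (limit 40 N) at the end of that move. I backed off at once, and nothing in the pictures had moved.

The arm ended clear of everything, with the gripper shut at z = 0.20 m.

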